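Clamp the sweet mould in the cleaning vice: coarse knob, then fine knob

TASK

Clamp the wooden sweet mould in the vice so that it can be brushed out. Turn the wide lower knob clockwise until the front jaw has pushed the mould against the rear jaw and the gauge needle stands at the first, short mark; then turn only the small upper knob clockwise until the needle stands between the two long marks, and let go. Tighten gently: never let the needle reach the thick last mark, and do not use the wide knob to go on beyond the short mark.

Things in the scene. Friction and masses are not known exactly. Their poses are not given: they have to be found in the camera images.
- vice: Low grey and aluminium vice fixed to the counter, bed 270x250 mm. Origin on the counter under the upright axis of both knobs; x: the way the front jaw closes (away from the robot), y left, z up. Gearbox under the knobs 88x110 mm, top 50 mm up. Across the bed a dark steel rear jaw 200 mm long, its face 150 to 160 mm from the origin along x: exact place unknown, to be felt.
- coarse_grip (a point): Point on the knob axis at half height of the wide lower knob: a ribbed aluminium disc 56 mm in diameter, 22 mm high, from 52 to 74 mm above the counter. It can be taken across its diameter from above, with the fingers on either side of the small knob.
- fine_grip (a point): Point on the same axis at half height of the small upper knob: a ribbed black cylinder 26 mm in diameter, 26 mm high, from 74.5 to 100.5 mm above the counter, standing centrally on the wide knob.
- coarse (a joint): Angle of the wide knob, rad; clockwise from above is positive and drives the front jaw away from the robot by 12 mm per rad. Range 0 to 4.5; starts below 0.7, and the mould is seated after a further 1.2 to 2.8 rad, so that it takes two or three grasps. Turns with 0.3 N m of friction and stays where it is left.
- fine (a joint): Angle of the small knob, rad; clockwise from above is positive and draws the rear jaw towards the front jaw by 2 mm per rad, independently of the wide knob. Range 0 to 4.5; starts below 0.1. Turns with 0.08 N m of friction and stays where it is left.
- needle (a joint): Gauge needle, rad, clockwise from above; 0 points along the vice's -x. Shows the front jaw's force: 0.15 rad per N; the jaw's spring (3 N per mm) gives 0.45 rad per mm of closing on the seated mould. Short first mark at 0.75, two long marks at 1.35 and 1.95, thick last mark at 2.7. While the mould only slides along the bed it stays below 0.35; once at the rear jaw it rises steadily.
- gauge_center (a point): Centre of the white dial of the round gauge (76 mm in diameter, top 56 mm above the counter) that travels with the front jaw, 106 mm to the left (+y of the vice) of the knob axis and 16 to 55 mm along x.
- jaw_face (a point): Middle of the face of the steel front jaw plate (80 mm wide, 20 mm high) that presses on the mould, 26 mm above the counter.
- jaw: The front jaw plate itself; its axes are the vice's, its origin lies 66 mm behind its face and 26 mm below the face's middle.
- mould: Loose wooden sweet mould with a row of hollows and a short handle at its -y end: 62 mm in x, 236 mm in y, 26 mm high; origin at the middle of its underside. It lies on the bed between front and rear jaw with gaps of a few mm, a little askew. It is not to be grasped.

How it is judged (in metres and radians):
On the way, in this order (a step that is already met when the one before it is completed fails the run):
1. with the wide knob the mould is seated and the needle stands near the short mark (0.40 to 1.05 rad), the small knob not yet used (value of joint needle between 0.4 and 1.05 rad and value of joint fine below 0.2 rad), for 0.3 s.
2. with the small knob the needle is brought between the two long marks (value of joint needle between 1.3 and 2 rad and value of joint fine above 0.2 rad), for 0.2 s.
At the end, for the whole second after the job is handed in: The mould lies flat in the vice (tilt under 0.06 rad), square to it within 0.05 rad, pressed by the jaw with more than 6 N; the needle stands between the two long marks (1.3 to 2.0 rad), brought there with the small knob (turned beyond 0.2 rad); the robot has let go (all of step 2 and contact force between jaw and mould above 6 N and angle between mould's own z axis and vertical below 0.06 rad and angle between the x axis of mould and the x axis of vice, either way round below 0.05 rad); the robot touches nothing.
It fails at once if the needle reaches the thick last mark (2.7 rad) (value of joint needle above 2.65 rad).
It fails at once if the wide knob drives the needle far beyond the short mark (over 1.28 rad before the small knob is used) (value of joint needle above 1.28 rad and value of joint fine below 0.2 rad).
It also fails if it takes over 72 s, if anything falls off the work surface, if the arm or the gripper's body presses on something with over 40 N, if the wrist force passes 120 N, or if a joint passes its speed limit or range.

ROBOT

A 6-joint arm with a two-finger parallel gripper is mounted at the origin on a cart in front of the work surface, level with it; the furniture and walls round the work are solid. World frame = base frame: x ahead of the robot, y to its left, z up, the work surface at z = 0. Lengths are in mm, angles in rad, forces in N, time in s.
With the tool pointing down it reaches from about 375 to 975 mm from the base axis. Payload 3.8 kg.
Tool frame: the origin (TCP) lies between the finger pads; the fingertips stand 11 mm ahead of it and the grasp point (between the pads) lies 8 mm behind it; z points along the fingers, y is the line along which they close (so a half turn about z gives the same grasp; the last joint's range is limited). The gripper opens to 88 mm and grips with 3 to 60 N. Pads are 18 mm wide; open, the fingers measure 123 mm over their backs; the gripper's body (75 mm by 187 mm) begins 45 mm behind the grasp point.
Start: joints at [-1.25, 0.264, 1.604, -0, 1.274, -0.037], TCP at [236.389, -632.249, 249.706] pointing down, gripper open.
Joint ranges: [-2.63, 2.63], [-0.94, 2.18], [0.31, 2.57], [-1.31, 4.45], [0, 2.66], [-2.55, 2.55]. Speed limits (rad/s): [2.57, 2.57, 3.14, 3.14, 3.14, 3.14].

INTERFACE

Orientations are given as a 3x3 rotation matrix whose columns are the frame's x, y, z axes.
In Python, from rig import r gives the robot as it stands. The module is installed in compiled form; this text tells all that it offers. Calls block until the motion is done:
- r.movep(position, orientation): joint-space move of the TCP to a pose.
- r.movel(position, attitude=None, max_speed=150, f_stop=None): straight line of the TCP; attitude=None keeps the orientation; max_speed is the mean speed in mm/s. With f_stop (N) it stops when the force on the tool has changed by that much, and returns True; else False.
- r.movej(angles): joint-space move.
- r.release() and r.grab(): open the fingers fully, or close them until they stop; the grip force is fixed at half the most.
- r.pause(seconds).
- r.solve_ik(position, orientation): joint angles nearest the present ones, or None.
- r.sense(): the state.
- r.grab_frame(name): name is "side" or "top" or "wrist"; returns the picture (480x640x3 uint8, red, green, blue); there is no depth.
- r.camera_info(name): a dict with "fx", "fy", "cx", "cy" (pixels), "xyz" and "attitude" of the camera in the world. Camera axes: x right, y down, z forward; pixel columns grow to the right and rows downward; lengths in mm; the calibration is good to about 2 mm. A picture is of the moment at which its call begins: read the wrist's pose just before it. camera_info takes no time and is no camera call; for the wrist camera it gives the pose at the moment of the call.
A pose or a line that the arm cannot do raises r.Unreachable and nothing moves.
- r.sign_off(): hands the job in; it is judged then, once.
The state is a dict: "t": time; "joint_positions": joint angles; "joint_vel": joint speeds; "joint_efforts": joint torques, N m; "eef_pos": TCP position; "orientation": TCP orientation; "contact_force": force on the tool from outside, world axes, zero at the start; "wrist_torque": the same for the moment, N m; "gripper_width": finger opening in mm; "grip_force": force on a finger pad.
Only numpy, scipy, OpenCV 4.12 (cv2) and the standard library are available. Lean on these libraries where they do the work, as an engineer would, in place of code of your own. Each camera call takes 0.05 s, during which the arm holds its last target. There are 200 camera calls.

## Working session

There is one attempt and no reset: what is moved stays moved. The work goes in short steps, each a Python script; the robot and the scene stay as the last script left them, time stands still between calls to the robot, and variables do not carry over. Pictures are saved under pics/ and viewed, at most 10 in all, crops included, and the job is handed in when it is done.

```bash
mkdir -p pics; python3 - <<'E'
from rig import r
import cv2
for n in("top","side"):
    cv2.imwrite(f"pics/{n}0.png",r.grab_frame(n)[:,:,::-1]); print(n,r.camera_info(n))
print(r.camera_info("wrist")); print(r.sense())
E
```

```text
top {'fx': 538.5337483554559, 'fy': 538.5337483554559, 'cx': 321.6913306156077, 'cy': 238.6605819827718, 'xyz': array([459.21909688,  40.62184485, 940.36999518]), 'attitude': array([[-0.0111199 , -0.98873424,  0.14926804],
       [-0.99987976,  0.01260811,  0.00902743],
       [-0.01080772, -0.1491497 , -0.98875556]])}
side {'fx': 597.5006451830666, 'fy': 597.5006451830666, 'cx': 322.50342526694857, 'cy': 235.2105757125101, 'xyz': array([316.41288209, 796.37152678, 410.77392999]), 'attitude': array([[-0.94057922, -0.13457197,  0.31177092],
       [-0.33930747,  0.3360633 , -0.87859655],
       [ 0.01345971, -0.93217586, -0.36175543]])}
{'fx': 361.50353938799486, 'fy': 361.50353938799486, 'cx': 318.0368794569835, 'cy': 240.18572028091393, 'xyz': array([ 310.87719229, -602.86795291,  383.79416003]), 'attitude': array([[ 0.34973182, -0.8914805 , -0.28801073],
       [-0.93684698, -0.3335565 , -0.10515607],
       [-0.00232326,  0.30659841, -0.95183613]])}
{'t': 0.1, 'joint_positions': array([-1.24990887e+00,  2.64716003e-01,  1.60520291e+00, -5.74560506e-06,
        1.27368632e+00, -3.69256622e-02]), 'joint_vel': array([ 0.00215672, -0.0038052 , -0.00347424,  0.00059272,  0.00023167,
       -0.00069193]), 'joint_efforts': array([ 8.94930563e-04, -5.03619540e+01, -3.58071542e+01,  7.30586867e-02,
        2.32647930e-02, -4.77743038e-05]), 'eef_pos': array([ 236.19394738, -631.68630056,  248.505384  ]), 'orientation': array([[ 9.36664398e-01,  3.50227634e-01, -6.39998586e-04],
       [ 3.50228212e-01, -9.36662457e-01,  1.90811567e-03],
       [ 6.88121867e-05, -2.01140957e-03, -9.99997975e-01]]), 'contact_force': array([-0.65176274, -0.14555178,  0.30008567]), 'wrist_torque': array([-0.02746691,  0.03213831,  0.00635467]), 'grip_force': 0.0, 'gripper_width': 88.20520117709081}
```

View pics/top0.png

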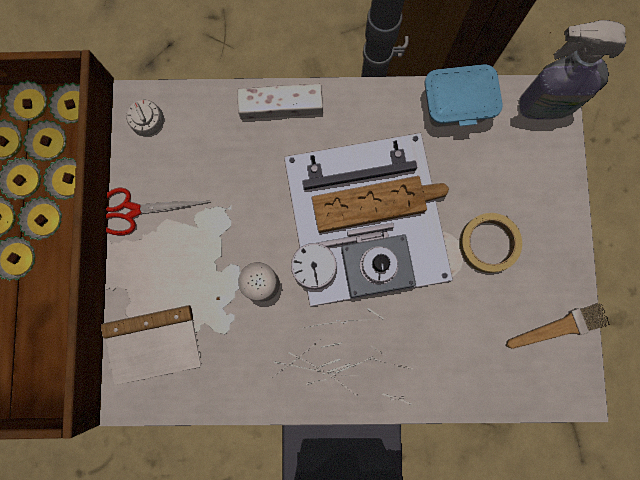

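View pics/side0.png

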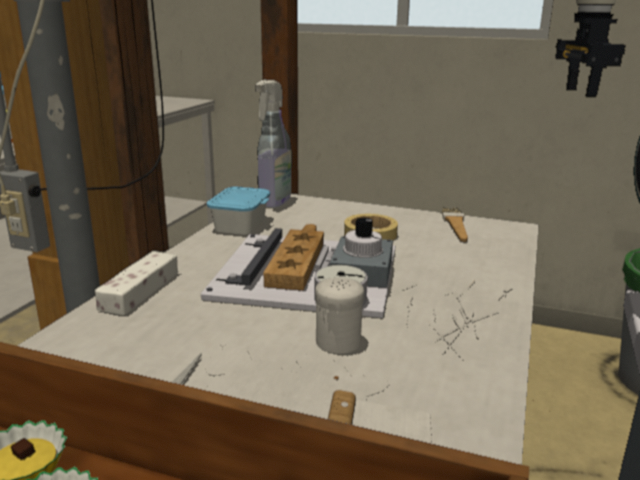

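```bash
python3 - <<'E'
import cv2
a=cv2.imread("pics/top0.png")[125:310,280:465]
cv2.imwrite("pics/crop0.png",cv2.resize(a,(592,592)[:2],fx=0,fy=0,interpolation=cv2.INTER_CUBIC))
E
```

```text
(no output)
```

View pics/crop0.png

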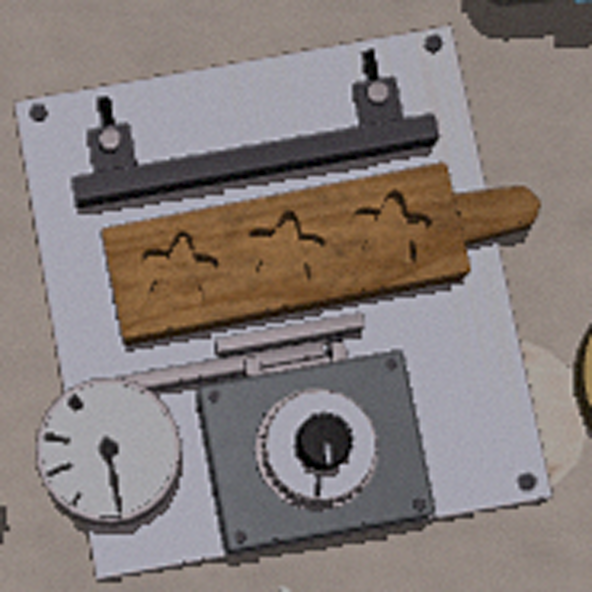

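```bash
cat > h.py <<'E'
from rig import r
import numpy as np, cv2
def ray(ci,u,v,z):
    d=np.array(ci["attitude"])@[(u-ci["cx"])/ci["fx"],(v-ci["cy"])/ci["fy"],1]
    p=np.array(ci["xyz"]); return p+d*(z-p[2])/d[2]
def proj(ci,P):
    q=(np.atleast_2d(P)-ci["xyz"])@np.array(ci["attitude"])
    return np.c_[ci["cx"]+ci["fx"]*q[:,0]/q[:,2],ci["cy"]+ci["fy"]*q[:,1]/q[:,2]]
E
python3 - <<'E'
from h import *
ci=r.camera_info("top")
c=lambda u,v,z:ray(ci,280+u/3.2,125+v/3.2,z)[:2].round(1)
print("fine top",c(325,441,100.5),"coarse top",c(318,445,74),"gauge",c(110,450,56))
g=[c(*p,50) for p in((200,393),(405,352),(435,515),(228,553))]
print("gearbox",np.mean(g,0),g)
b=[c(*p,6) for p in((15,100),(450,27),(550,500),(98,580))];print("bed",b)
for s in(g,b):
    for d in(s[0]-s[1],s[3]-s[2]): print(np.arctan2(-d[0],d[1]),np.hypot(*d))
    for d in(s[0]-s[3],s[1]-s[2]): print(np.arctan2(d[1],d[0]),np.hypot(*d))
print("jaw L/R",c(73,180,34),c(437,115,34))
E
```

```text
fine top [546.6 -45. ] coarse top [547.4 -44.1] gauge [547.9  61.3]
gearbox [545.85 -45.8 ] [array([577.8,  14.2]), array([598. , -93.1]), array([ 512.9, -105.6]), array([494.7,   1.3])]
bed [array([750.9, 114. ]), array([ 790. , -131.5]), array([ 522.9, -175.2]), array([482.8,  69.5])]
0.18607935528892502 109.1848432704833
0.16863562507721425 108.43823126554581
0.15400544364748073 84.09530307930399
0.14584310449390292 86.01313853127326
0.157940284313666 248.594167268663
0.16243039199289916 247.9639086641441
0.16448326102260719 271.7680260810679
0.16217231494683435 270.65125161358486
jaw L/R [696.9  80.5] [ 730.4 -117.4]
```

```bash
cat >> h.py <<'E'
AX=np.array([546.8,-44.7]); YAW=0.162
EX=np.array([np.cos(YAW),np.sin(YAW)]); EY=np.array([-EX[1],EX[0]])
def down(a):  # tool down, x axis at angle a
    c,s=np.cos(a),np.sin(a); return np.array([[c,s,0],[s,-c,0],[0,0,-1.]])
def joints(z,j6,xy=None):
    xy=AX if xy is None else xy
    a0=r.sense()["joint_positions"]
    q=r.solve_ik([*xy,z],down(0.0))
    q=np.array(q); q[5]=j6; return q
def dial(name,fn=None):
    """rectified dial strip in vice frame, 4 px/mm: returns picture; col = -y, row = -x"""
    ci=r.camera_info(name); im=r.grab_frame(name)
    xs=(75,-25); ys=(150,62)   # vice coordinates of top/bottom, left/right
    cor=[(xs[0],ys[0]),(xs[0],ys[1]),(xs[1],ys[1]),(xs[1],ys[0])]
    P=[[*(AX+x*EX+y*EY),56] for x,y in cor]
    W,H=4*(ys[0]-ys[1]),4*(xs[0]-xs[1])
    M=cv2.getPerspectiveTransform(proj(ci,P).astype(np.float32),np.float32([[0,0],[W,0],[W,H],[0,H]]))
    out=cv2.warpPerspective(im,M,(W,H))[:,:,::-1].copy()
    if fn: cv2.imwrite(fn,out)
    return out
E
python3 - <<'E'
from h import *
q=joints(200,-2.3); print(q)
r.movej(q); s=r.sense(); print(s["eef_pos"],s["orientation"].round(3),s["t"])
a=dial("top"); b=dial("wrist")
w=cv2.resize(r.grab_frame("wrist"),(533,400))[:,:,::-1]
t=r.grab_frame("top")[130:330,260:460,::-1]
cv2.imwrite("pics/p1.png",np.hstack([np.vstack([w]),cv2.resize(np.hstack([a,b]),(0,0),fx=.37,fy=1)[:400]]))
print(r.camera_info("wrist"))
E
```

```text
[-1.26968847e-01  6.30314691e-02  1.93039405e+00 -4.44089210e-16
  1.14816713e+00 -2.30000000e+00]
[546.95397996 -45.26117498 200.14949978] [[-0.825 -0.566  0.   ]
 [-0.566  0.825 -0.   ]
 [-0.    -0.    -1.   ]] 2.475
{'fx': 361.50353938799486, 'fy': 361.50353938799486, 'cx': 318.0368794569835, 'cy': 240.18572028091393, 'xyz': array([480.9540446 , -89.23035852, 335.29137951]), 'attitude': array([[-5.65230773e-01,  7.84996273e-01,  2.53564638e-01],
       [ 8.24932819e-01,  5.37816144e-01,  1.73895486e-01],
       [ 1.36152379e-04,  3.07464871e-01, -9.51559422e-01]])}
```

View pics/p1.png

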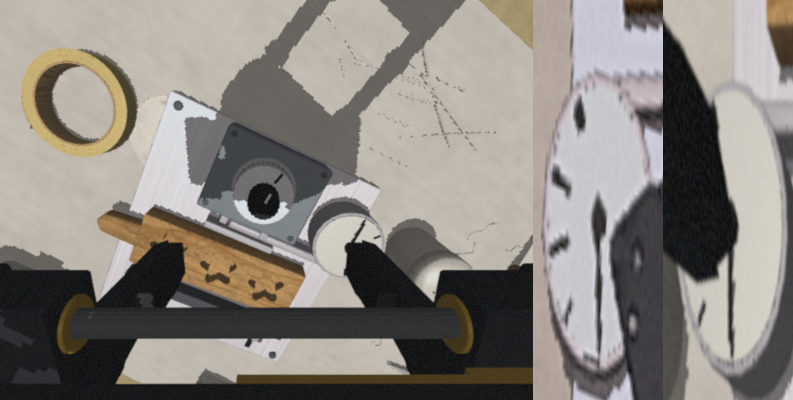

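```bash
python3 - <<'E'
from h import *
im=r.grab_frame("wrist")[150:310,220:420,::-1]
t=r.grab_frame("top")[215:315,335:435,::-1]
a=cv2.resize(im,(500,400),interpolation=cv2.INTER_CUBIC)
b=cv2.resize(t,(300,300),interpolation=cv2.INTER_CUBIC)
o=np.zeros((400,800,3),np.uint8);o[:,:500]=a;o[:300,500:]=b
ci=r.camera_info("wrist"); ct=r.camera_info("top")
for z,R,col in((100.5,13,(0,0,255)),(74,28,(0,255,0))):
    th=np.linspace(0,6.28,60); P=np.c_[AX[0]+R*np.cos(th),AX[1]+R*np.sin(th),0*th+z]
    for (u,v) in proj(ci,P): cv2.circle(o,(int((u-220)*2.5),int((v-150)*2.5)),0,col,-1)
    for (u,v) in proj(ct,P): cv2.circle(o,(int((u-335)*3+500),int((v-215)*3)),0,col,-1)
cv2.imwrite("pics/p2.png",o)
E
```

```text
(no output)
```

View pics/p2.png

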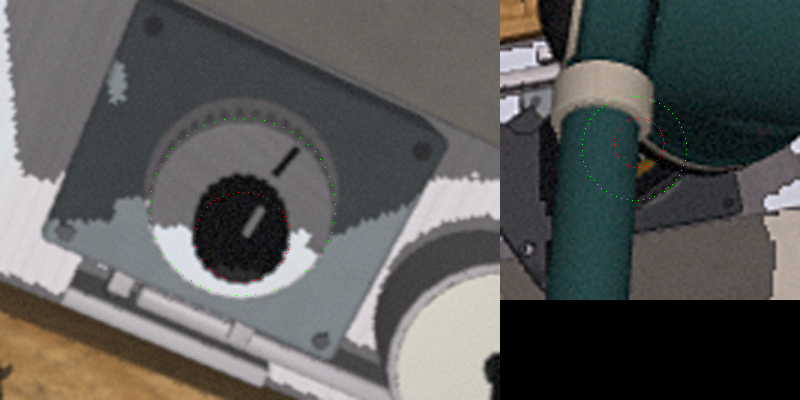

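```bash
cat >> h.py <<'E'
GX0=18.0
def needle(name,gx,fn=None,tol=3):
    """needle angle: thin dark radial line, bright on both sides, on the dial near vice (gx,106)"""
    im=dial(name,fn); g=cv2.GaussianBlur(cv2.cvtColor(im,cv2.COLOR_BGR2GRAY),(0,0),1.5).astype(float)
    rr=np.arange(7,21,.5)[None,:]; th=np.arange(-.3,2.9,.01)[:,None]; best=(-1e9,)
    # clockwise from vice -x; vice -x is down in picture, clockwise -> towards left (+y)
    dx,dy=-np.sin(th),np.cos(th)
    S=lambda cx,cy,o:g[np.clip((cy+4*(rr*dy-o*dx)).astype(int),0,g.shape[0]-1),np.clip((cx+4*(rr*dx+o*dy)).astype(int),0,g.shape[1]-1)]
    for ex in np.arange(-tol,tol+.1,.5):
        for ey in np.arange(-tol,tol+.1,.5):
            cx,cy=4*(150-106-ey),4*(75-gx-ex)
            v=(np.minimum(S(cx,cy,4),S(cx,cy,-4))-S(cx,cy,0)).clip(-20,60).mean(1)
            hub=g[int(cy)-4:int(cy)+5,int(cx)-4:int(cx)+5].mean()
            i=v.argmax(); sc=v[i]-.3*hub
            if sc>best[0]: best=(sc,v[i],th[i,0],gx+ex,106+ey,hub)
    return dict(zip(("a","gx","gy","sc","hub"),np.round([best[2],best[3],best[4],best[1],best[5]],2)))
def both(gx): return {n:needle(n,gx) for n in("top","wrist")}
E
python3 - <<'E'
from h import *
print(both(GX0))
r.movel([*AX,90],max_speed=120)
print(r.movel([*AX,66],max_speed=60,f_stop=8)); s=r.sense(); print(s["eef_pos"],s["contact_force"],s["t"])
q0=s["joint_positions"]
r.grab(); s=r.sense(); print(s["eef_pos"],s["contact_force"],s["wrist_torque"],s["gripper_width"],s["grip_force"],s["joint_positions"],s["t"])
needle("top",GX0,"pics/a.png");needle("wrist",GX0,"pics/b.png")
print(both(GX0))
cv2.imwrite("pics/p3.png",np.hstack([cv2.imread("pics/a.png"),cv2.imread("pics/b.png")]))
E
```

```text
{'top': {'a': np.float64(-0.1), 'gx': np.float64(17.0), 'gy': np.float64(106.5), 'sc': np.float64(60.0), 'hub': np.float64(43.98)}, 'wrist': {'a': np.float64(-0.18), 'gx': np.float64(18.0), 'gy': np.float64(106.5), 'sc': np.float64(60.0), 'hub': np.float64(16.47)}}
False
[546.35136731 -44.63284183  65.370586  ] [-0.37615415 -0.40686585  0.45531266] 4.4917
[548.04954333 -46.13778197  66.36565722] [ 3.0638151  -6.63441385 -3.18705961] [-0.59716323 -0.44331456 -0.02312088] 54.91528161858457 30.00026872381568 [-0.12807009  0.21369774  2.03574534 -0.00259263  0.88909216 -2.29997291] 5.0833
{'top': {'a': np.float64(0.15), 'gx': np.float64(18.5), 'gy': np.float64(103.5), 'sc': np.float64(60.0), 'hub': np.float64(42.27)}, 'wrist': {'a': np.float64(-0.3), 'gx': np.float64(21.0), 'gy': np.float64(103.0), 'sc': np.float64(5.43), 'hub': np.float64(37.28)}}
```

View pics/p3.png

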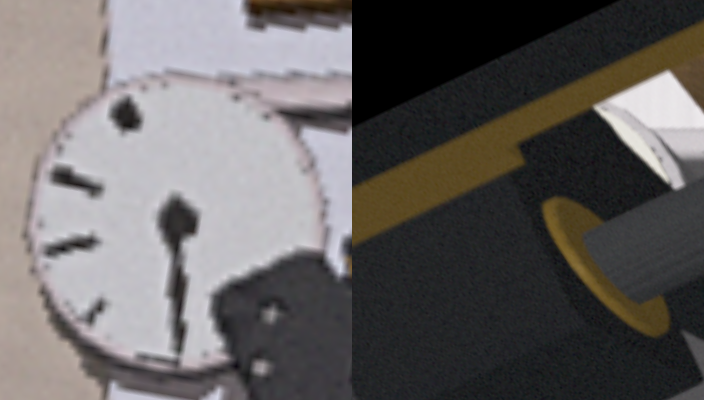

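```bash
cat >> h.py <<'E'
def needle(name,gx,fn=None,tol=4):
    im=dial(name,fn); g=cv2.GaussianBlur(cv2.cvtColor(im,cv2.COLOR_BGR2GRAY),(0,0),1.5).astype(float)
    k=cv2.getStructuringElement(cv2.MORPH_ELLIPSE,(29,29)).astype(float); k/=k.sum()
    b=cv2.filter2D(g,-1,k)
    cx,cy=4*(150-105.5),4*(75-gx); x0,x1,y0,y1=int(cx-12),int(cx+12),int(cy-4*tol),int(cy+4*tol)
    w=b[y0:y1,x0:x1]; j,i=np.unravel_index(w.argmin(),w.shape); cx,cy=x0+i,y0+j
    rr=np.arange(7,21,.5)[None,:]; th=np.arange(-.3,2.9,.01)[:,None]; dx,dy=-np.sin(th),np.cos(th)
    S=lambda o:g[np.clip((cy+4*(rr*dy-o*dx)).astype(int),0,g.shape[0]-1),np.clip((cx+4*(rr*dx+o*dy)).astype(int),0,g.shape[1]-1)]
    v=(np.minimum(S(4),S(-4))-S(0)).clip(-40,120).mean(1); v=cv2.GaussianBlur(v[:,None],(1,9),2).ravel(); n=v.argmax()
    return dict(a=float(round(th[n,0],2)),gx=75-cy/4,gy=150-cx/4,sc=float(round(v[n])),hub=float(round(w.min())))
AX2=np.array([548.0,-46.1])
def turn(j6,z=66):
    r.movej(joints(z,j6,AX2)); s=r.sense(); return s
E
python3 - <<'E'
from h import *
print(needle("top",20.5))
j0=-2.3
for k in range(1,5):
    s=turn(j0+.25*k)
    print(.25*k,s["joint_positions"][5].round(3),s["contact_force"].round(1),s["wrist_torque"].round(2),s["eef_pos"].round(1),needle("top",20.5+12*.25*k,f"pics/n{k}.png"),round(s["t"],1))
E
```

```text
{'a': 0.02, 'gx': np.float64(19.5), 'gy': np.float64(105.5), 'sc': 117.0, 'hub': 47.0}
0.25 -2.053 [-1.2 -0.5  2.8] [ 0.04  0.08 -0.31] [548.1 -46.3  66.3] {'a': 0.01, 'gx': np.float64(22.75), 'gy': np.float64(105.5), 'sc': 118.0, 'hub': 48.0} 5.7
0.5 -1.804 [-0.5 -1.2  3.4] [-0.12  0.11 -0.28] [548.1 -46.2  66.3] {'a': 0.01, 'gx': np.float64(25.0), 'gy': np.float64(105.5), 'sc': 118.0, 'hub': 46.0} 6.1
0.75 -1.555 [-0.9 -2.7  5. ] [-0.13  0.14 -0.31] [548.1 -46.3  66.3] {'a': 0.0, 'gx': np.float64(28.5), 'gy': np.float64(105.75), 'sc': 117.0, 'hub': 48.0} 6.5
1.0 -1.303 [-1.4 -2.3  4.9] [-0.23  0.11 -0.28] [548.1 -46.3  66.3] {'a': 0.0, 'gx': np.float64(31.25), 'gy': np.float64(105.75), 'sc': 118.0, 'hub': 47.0} 6.9
```

```bash
python3 - <<'E'
from h import *
d=1.0;a=0
while d<3.0:
    st=.08 if a<.2 else .025
    d+=st; s=turn(-2.3+d); r.pause(.05); n=needle("top",19.5+12*d,"pics/n.png"); a=n["a"]
    print(round(d,3),s["joint_positions"][5].round(3),s["contact_force"].round(1),s["wrist_torque"][2].round(2),a,n["gx"],n["gy"],n["sc"],n["hub"],round(s["t"],1))
    if a>.6 or n["sc"]<70: break
E
```

```text
1.08 -1.223 [-2.2 -1.6  6. ] -0.31 0.04 32.5 105.75 116.0 47.0 7.2
1.16 -1.143 [-2.3 -3.   5.5] -0.29 0.05 33.5 105.5 116.0 47.0 7.5
1.24 -1.063 [-2.1 -2.6  5. ] -0.27 0.03 34.5 105.75 117.0 45.0 7.9
1.32 -0.983 [-2.2 -2.8  6.6] -0.3 0.06 35.25 105.5 114.0 45.0 8.2
1.4 -0.903 [-2.2 -2.6  5.8] -0.26 0.05 36.25 105.5 115.0 45.0 8.6
1.48 -0.823 [-1.6 -1.2  4.9] -0.26 0.06 36.5 105.5 117.0 47.0 8.9
1.56 -0.743 [-2.5 -2.8  5.2] -0.29 0.06 38.0 105.5 117.0 47.0 9.3
1.64 -0.663 [-2.  -2.6  5.6] -0.27 0.04 39.25 105.75 118.0 47.0 9.6
1.72 -0.583 [-2.5 -2.6  5.4] -0.28 0.04 39.75 105.75 119.0 47.0 10.0
1.8 -0.503 [-1.2 -2.5  5.4] -0.3 0.02 41.25 106.0 117.0 47.0 10.3
1.88 -0.423 [-1.3 -3.2  5.3] -0.29 0.03 42.0 105.75 117.0 46.0 10.7
1.96 -0.343 [-2.2 -1.9  5.5] -0.32 0.04 42.5 105.75 116.0 45.0 11.0
2.04 -0.263 [-2.9 -2.6  5.2] -0.27 0.07 43.25 105.75 119.0 44.0 11.4
2.12 -0.183 [-2.3 -2.8  5.3] -0.23 0.5 44.75 105.75 117.0 44.0 11.7
2.145 -0.159 [-1.1 -2.7  6.2] 0.01 0.64 44.75 105.5 118.0 44.0 12.1
```

```bash
python3 - <<'E'
from h import *
d=2.165; s=turn(-2.3+d); r.pause(.4); print(s["wrist_torque"][2],needle("top",45))
r.release(); r.pause(.3); print(needle("top",45,"pics/a2.png"))
p=r.sense()["eef_pos"]; r.movel([*AX2,130],max_speed=100)
s=r.sense(); print(s["t"],s["eef_pos"],needle("top",45))
im=r.grab_frame("top")[125:310,280:465,::-1]; cv2.imwrite("pics/p4.png",np.hstack([cv2.resize(im,(400,400),interpolation=2),cv2.imread("pics/a2.png")]))
E
```

```text
0.0871491087706624 {'a': 0.73, 'gx': np.float64(44.75), 'gy': np.float64(105.75), 'sc': 120.0, 'hub': 45.0}
{'a': 0.72, 'gx': np.float64(45.0), 'gy': np.float64(105.75), 'sc': 120.0, 'hub': 45.0}
14.6667 [547.59655498 -46.04165465 129.6208243 ] {'a': 0.72, 'gx': np.float64(45.0), 'gy': np.float64(105.75), 'sc': 120.0, 'hub': 45.0}
```

View pics/p4.png

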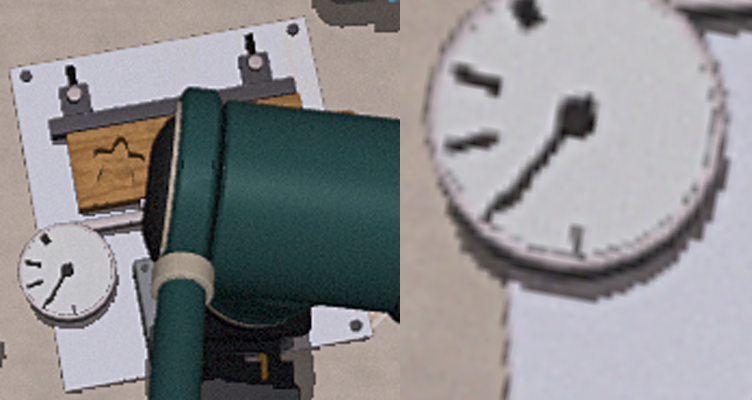

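```bash
python3 - <<'E'
from h import *
turn(-1.0,130); print(r.movel([*AX2,89],max_speed=60,f_stop=8)); r.grab()
s=r.sense(); print(s["eef_pos"],s["contact_force"],s["gripper_width"],s["t"],needle("top",45))
d=0;a=.7
while d<1.6:
    d+=.15 if a<1.35 else .06
    s=turn(-1+d,89); r.pause(.05); n=needle("top",45,"pics/n.png"); a=n["a"]
    print(round(d,3),s["contact_force"].round(1),s["wrist_torque"][2].round(2),a,n["gx"],n["sc"],round(s["t"],1))
    if a>1.6 or n["sc"]<70 or a<.5: break
E
```

```text
False
[547.94274157 -46.16464441  88.99702052] [-0.2557934  -0.75973272 -0.25950325] 25.122482173440385 17.4167 {'a': 0.73, 'gx': np.float64(45.0), 'gy': np.float64(105.5), 'sc': 120.0, 'hub': 45.0}
0.15 [-0.7 -0.5  1.1] -0.03 0.86 45.0 120.0 17.7
0.3 [ 0.2 -1.2  0.1] -0.04 1.0 45.0 120.0 18.1
0.45 [-0.7 -0.8  0.5] -0.04 1.12 45.0 116.0 18.5
0.6 [-0.8 -0.3 -1.1] -0.08 1.27 45.0 120.0 18.8
0.75 [0.2 0.1 0.8] -0.01 1.38 45.0 120.0 19.2
0.81 [ 1.  -0.4 -0.6] -0.05 1.44 45.0 119.0 19.6
0.87 [ 0.5 -0.6 -0.1] -0.07 1.48 45.0 117.0 19.9
0.93 [ 0.7 -0.2 -1. ] -0.07 1.56 45.0 115.0 20.2
0.99 [ 1.2 -1.  -1.2] -0.01 1.61 45.0 117.0 20.6
```

```bash
python3 - <<'E'
from h import *
r.pause(.3); r.release(); r.movel([*AX2,240],max_speed=100)
r.movej([-1.25,0.264,1.604,0,1.274,-0.037]); r.pause(.5)
n=needle("top",45,"pics/a3.png"); print(n,r.sense()["t"])
im=r.grab_frame("top")[125:310,280:465,::-1]; cv2.imwrite("pics/p5.png",np.hstack([cv2.resize(im,(400,400),interpolation=2),cv2.imread("pics/a3.png")]))
E
```

```text
{'a': 1.61, 'gx': np.float64(45.0), 'gy': np.float64(105.25), 'sc': 114.0, 'hub': 37.0} 26.5917
```

View pics/p5.png

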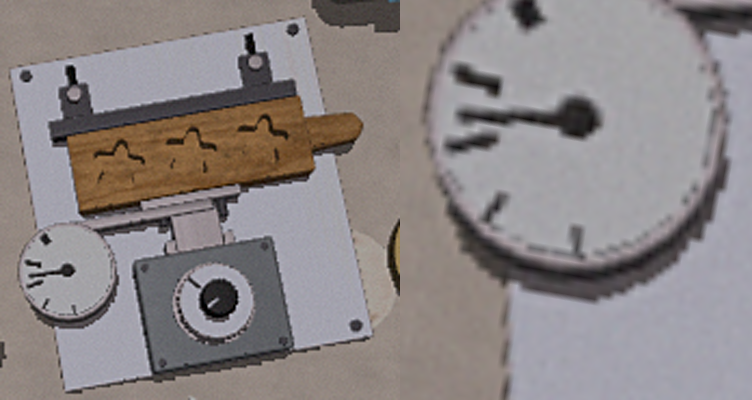

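The mould sits square between the jaws. The needle tip, at crop pixel (462,113), lies between the two long marks, and the robot is clear.

```bash
python3 -c "
from rig import r
print(r.sign_off())"
```

```text
the job is handed in; nothing more can be done
None
```

The mould is clamped square against the rear jaw: I used the wide knob up to about 0.72 rad, then only the small knob to about 1.61 rad, between the two long marks. The robot let go and moved clear, and I handed the job in shortly after 26.6 s; the sign-off gave no verdict.

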